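Tip a tightly racked carton out and weigh it

TASK

Weigh the shortest of the four cartons in the counter rack: tip it forward by its top edge until it leans on the rack's sloping front by itself, with nothing touching it, then lift it out and stand it upright in the middle of the scale's platform, setting it down gently. The granite paperweight on the platform has to be moved off first: set it down flat on the bare counter without dropping it. Leave the three taller cartons standing in the rack as they are, and do not disturb the mug, the scoop or the padlock.

Things in the scene. Friction and masses are not known exactly. Their poses are not given: they have to be found in the camera images.
- rack: Fixed grey sheet-steel rack, 92 mm deep (x), 221 wide (y), holding four cartons in a tight row along y. Origin: centre of its underside, on the counter; -x is its open front. Floor 10 mm up, ends 120 mm high; back panel (x=43 to 46 mm) only 71 mm high, so the cartons' top rear edges are free. At the front a flat apron flares forward from the crease (see point).
- parcel: Shortest carton, loose: 80 mm deep (x), 50 thick (y), 170 high (z), about 0.35 kg. Origin: centre of its underside; x, y as the rack's; its narrow -x face (spine, blank label) looks out of the rack's front. In any of the four places, 3 mm from its neighbours. Tipped beyond 25 degrees it falls forward onto the apron by itself; less far, it falls back.
- tall_a: Taller carton, loose, same 80 x 50 mm base, 198 mm high; origin: centre of its underside. Must stay.
- tall_b: As tall_a but 203 mm high. Must stay.
- tall_c: As tall_a but 208 mm high. Must stay.
- scale: Fixed bench scale. Origin: on the counter under the centre of its platform. Square steel platform 172 mm (x) by 182 mm (y), top 60 mm above the counter; the housing below reaches from x=-131 mm (low display front, at most 45 mm high) to x=+86 mm, y=-91 to +94 mm.
- paperweight: Loose grey granite block, 92 mm long (x), 56 mm wide (y), 38 mm high, about 0.5 kg (varies). Origin: centre of its underside. It lies on the scale's platform at the start.
- mug: White enamel mug, loose, 84 mm across, 85 mm high, handle reaching about 35 mm beyond the wall to its +y. Origin: centre of its underside. Bystander.
- scoop: Dented steel hand scoop, loose, lying along its x: trough 105 mm long and 75 mm wide, open upward, 40 mm high, centred on the origin; handle 20 mm thick reaching to x=-138 mm. Origin: under the trough's middle, on the counter. Bystander.
- padlock: Brass padlock, loose, lying flat: body from x=-56 to 0 mm, 60 mm wide (y), 24 mm high; shackle to x=+53 mm. Origin: underside, at the shackle end of the body. Bystander.
- rack_crease (a point): Middle of the crease where the rack's floor meets the apron (44 mm in front of the rack's origin, 10 mm up; axes as the rack). From it the apron rises forward (-x), leaning 34 degrees from vertical, 100 mm along the slope, to a rim 93 mm up. A carton tipped about its bottom front edge slides about 3 mm forward into the crease and comes to rest with its spine on the apron, leaning 34 to 40 degrees.
There are look-alikes about, which are no part of the job. What is shaped like the paperweight but pink or turquoise is not meant.

How it is judged:
On the way, in this order (a step that is already met when the one before it is completed fails the run):
1. the fingers tip the shortest carton forward by the upper part of it, its foot staying in the rack (angle between parcel's own z axis and vertical between 0.12 and 0.5 rad and z of parcel in the frame of rack below 0.055 m and x of parcel in the frame of rack above -0.06 m and z of the grasp point in the frame of parcel above 0.1 m and contact force between the fingers and parcel above 0.05 N), for 0.05 s.
2. the shortest carton leans forward on the rack's sloping front by itself, its foot still in the rack, no finger touching it (angle between parcel's own z axis and vertical between 0.52 and 0.8 rad and z of parcel in the frame of rack below 0.055 m and x of parcel in the frame of rack above -0.06 m and contact force between parcel and rack above 0.3 N and contact force between each of the arm, the fingers and parcel below 0.05 N), for 0.2 s.
At the end, for the whole second after the job is handed in: The shortest carton stands upright (0.08 rad) on the platform, within 35 mm of its middle, and the paperweight lies flat on the counter, both at rest; the taller cartons stand in the rack within 20 mm, and mug, scoop and padlock lie within 30 mm, of where they were (horizontal distance between parcel and scale below 0.035 m and z of parcel in the frame of scale between 0.055 and 0.066 m and angle between each of parcel, paperweight's own z axis and vertical below 0.08 rad and linear speed of each of parcel, paperweight below 0.02 m/s and height (world z) of paperweight below 0.006 m and distance of each of tall_a, tall_b, tall_c from where it was at the start of the episode below 0.02 m and angle between each of tall_a, tall_b, tall_c's own z axis and vertical below 0.1 rad and distance of each of mug, scoop, padlock from where it was at the start of the episode below 0.03 m); the robot touches nothing.
It fails at once if a taller carton is tipped or pulled out (angle between any of tall_a, tall_b, tall_c's own z axis and vertical above 0.25 rad or distance of any of tall_a, tall_b, tall_c from where it was at the start of the episode above 0.03 m).
It fails at once if the mug, scoop or padlock is knocked about (distance of any of mug, scoop, padlock from where it was at the start of the episode above 0.04 m or angle between mug's own z axis and vertical above 0.4 rad).
It fails at once if the paperweight is dropped or knocked off onto the counter (it is fast while near the counter) (height (world z) of paperweight below 0.035 m and linear speed of paperweight above 0.65 m/s).
It fails at once if the carton falls over or is dropped on the scale (angle between parcel's own z axis and vertical above 1.2 rad or (horizontal distance between parcel and scale below 0.09 m and z of parcel in the frame of scale below 0.075 m and linear speed of parcel above 0.55 m/s)).
It also fails if it takes over 69 s, if anything falls off the work surface, if the arm or the gripper's body presses on something with over 40 N, if the wrist force passes 120 N, or if a joint passes its speed limit or range.

ROBOT

A 7-joint arm with a two-finger parallel gripper is mounted at the origin on the work surface. World frame = base frame: x ahead of the robot, y to its left, z up, the work surface at z = 0. Lengths are in m, angles in rad, forces in N, time in s.
With the tool pointing down it reaches from about 0.425 to 0.925 m from the base axis. Payload 6.8 kg.
Tool frame: the origin (TCP) lies at the centre of the arm's flange, where the gripper is bolted on; the fingertips stand 182 mm ahead of it and the grasp point (between the pads) lies 163 mm ahead of it; z points along the fingers, y is the line along which they close (so a half turn about z gives the same grasp; the last joint's range is limited). The gripper opens to 88 mm and grips with 3 to 60 N. Pads are 20 mm wide; open, the fingers measure 115 mm over their backs; the gripper's body (75 mm by 178 mm) begins 61 mm behind the grasp point.
Start: joints at [-1.255, 0.477, 0.022, 1.555, -0.011, 1.109, -0.083], TCP at [0.278, 0.615, 0.405] pointing down, gripper open.
Joint ranges: [-2.96, 2.96], [-0.34, 2.1], [-1.41, 1.46], [0.24, 2.44], [-1.37, 4.51], [0.17, 1.92], [-2.96, 2.96]. Speed limits (rad/s): [2.39, 2.39, 3.14, 3.14, 3.14, 3.14, 3.14].

INTERFACE

Orientations are given as a rotation vector (axis times angle).
In Python, from cell import * gives the robot as it stands. The module is installed in compiled form; this text tells all that it offers.
- The arm moves only by the tool servo_tool, never from a script. Its argument "increments" is text: rows parted by semicolons, each of 7 numbers parted by spaces: the shift along the world's x, y, z in mm, then the turn, a rotation vector about the world's x, y, z in rad, then the opening, from 0 (shut) to 1 (fully open). A call has 1 to 12 rows; each row shifts and turns the commanded pose from where the row before left it; what a row does not reach is not made up. A row lasts 1/12 s, in which the tool goes at most 41.7 mm and 7.16 degrees, less where a joint would pass 70% of its speed; a pose out of reach is approached as far as the arm can. A call with a gripper value outside its range is refused whole. The fingers move at their own pace and stop on an object; "newtons" is the grip in N (left out, the last holds). Time passes only in rows, so rows that do not move let the fingers close. It gives the time, the measured TCP pose, the force, the opening and the grip force at its end, in the units of the state.
- get_state(): the state, without advancing time (a new reading comes with each control period).
- read_camera(name): name is "side" or "top" or "wrist"; returns a dict with "frame" (384x512x3 uint8, red, green, blue), "z_map" (384x512 float32, m along the optical axis (not along the pixel's ray), 0 where there is no reading), "vertical_fov" (degrees; the focal length in pixels is half the picture's height over the tangent of half this angle, whatever the lens; pixels are square), "cx", "cy" (the principal point, pixels), "R" (3x3) and "t" (3): a world point X has camera coordinates R X + t. Camera axes: x right, y down, z forward; pixel columns grow to the right and rows downward; lengths in m; the calibration is good to about 2 mm. A picture is of the moment at which its call begins.
- hand_in(): hands the job in; it is judged then, once.
Trained networks look in a picture, given as the dict that the camera call returned (one of the last four; its "shot" number tells which), for a name from the list of things; names that differ only in an ending like _2 or _b are one class to them, and where a whole thing is asked for, a point or a joint stands for the part that bears it (a point fixed in the world has none). Each returns a list of dicts, best first, with "score" (0 to 1); they miss things now and then, are a little off and sometimes report something else, mostly with a low value. They report only what shows in the picture. A call takes as long as a camera call. They do not tell look-alikes from the thing itself.
- cut_out(picture, label): "region" (384x512 bool, what is visible of it) and "at" ([column, row] in pixels, amid what is visible of it).
The state is a dict: "t": time; "joint_positions": joint angles; "joint_velocities": joint speeds; "joint_torque": joint torques, N m; "position": TCP position; "ee_rot": TCP orientation; "ft_force": force on the tool from outside, world axes, zero at the start; "wrist_torque": the same for the moment, N m; "gripper_width": opening from 0.0 (shut) to 1.0 (fully open); "grip_force": force on a finger pad.
Only numpy, scipy, OpenCV 4.12 (cv2) and the standard library are available. Lean on these libraries where they do the work, as an engineer would, in place of code of your own. Each camera call takes 0.05 s, during which the arm holds its last target. There are 200 camera calls.

## Working session

There is one attempt and no reset: what is moved stays moved. The work goes in short steps, Python scripts to look and compute and a tool call to move; the robot and the scene stay as the last step left them, time stands still between calls to the robot, and variables do not carry over. Pictures are saved under pics/ and viewed, at most 10 in all, crops included, and the job is handed in when it is done.

Besides the shell and the picture viewer there is one more tool, called after "Emit:" as a command line: name --argument value ..., lists and objects as JSON in quotes. servo_tool: Moves the arm, as the interface text tells. Its arguments: {"type":"object","properties":{"increments":{"type":"string"},"newtons":{"type":"number"}},"required":["increments"]}

```bash
mkdir -p pics; cat > h.py <<'E'
from cell import *
import numpy as np, cv2
from scipy.spatial.transform import Rotation as Ro
def world(p):
    z=p["z_map"]; h,w=z.shape; f=h/2/np.tan(np.radians(p["vertical_fov"])/2)
    u,v=np.meshgrid(np.arange(w),np.arange(h))
    c=np.stack([(u-p["cx"])/f*z,(v-p["cy"])/f*z,z],-1)
    W=(c-np.array(p["t"]))@np.array(p["R"]); W[z==0]=np.nan
    return W
def save(p,n): cv2.imwrite("pics/"+n,p["frame"][:,:,::-1])
E
python3 - <<'E'
from h import *
np.set_printoptions(precision=3,suppress=True)
ims=[]
for c in ["top","side"]:
    p=read_camera(c);ims.append(p["frame"]);W=world(p)
    np.savez(c,W=W,f=p["frame"])
    print(c,"cam at",-np.array(p["R"]).T@p["t"])
    for n in ["rack","parcel","tall_a","scale","paperweight","mug","scoop","padlock"]:
        for d in cut_out(p,n)[:5]:
            q=W[d["region"]];q=q[~np.isnan(q[:,0])]
            print(n,round(d["score"],2),d["at"],len(q),np.percentile(q,[3,50,97],axis=0).round(3).tolist() if len(q) else 0)
cv2.imwrite("pics/a.png",np.vstack(ims)[:,:,::-1][:, :])
cv2.imwrite("pics/top.png",cv2.resize(ims[0],(800,600))[:,:,::-1]);cv2.imwrite("pics/side.png",cv2.resize(ims[1],(800,600))[:,:,::-1])
print(get_state())
E
```

```text
top cam at [ 0.366 -0.012  1.299]
rack 0.85 [306.8, 213.8] 982 [[0.502, -0.266, 0.01], [0.53, -0.165, 0.056], [0.563, -0.059, 0.095]]
parcel 0.94 [317.4, 191.8] 524 [[0.564, -0.214, 0.039], [0.59, -0.19, 0.178], [0.641, -0.167, 0.183]]
parcel 0.54 [301.4, 186.6] 621 [[0.565, -0.161, 0.033], [0.592, -0.136, 0.206], [0.644, -0.112, 0.211]]
tall_a 0.93 [303.9, 186.6] 571 [[0.565, -0.16, 0.06], [0.592, -0.135, 0.206], [0.641, -0.113, 0.211]]
tall_a 0.81 [280.6, 187.4] 637 [[0.566, -0.108, 0.002], [0.596, -0.083, 0.211], [0.678, -0.06, 0.216]]
tall_a 0.72 [392.8, 199.8] 703 [[0.534, -0.515, -0.0], [0.577, -0.483, 0.034], [0.614, -0.429, 0.085]]
tall_a 0.7 [335.8, 184.6] 680 [[0.563, -0.268, 0.044], [0.591, -0.24, 0.216], [0.64, -0.219, 0.221]]
scale 0.8 [210.2, 200.6] 2835 [[0.506, 0.069, 0.03], [0.592, 0.164, 0.058], [0.713, 0.244, 0.064]]
scale 0.42 [334.0, 187.9] 693 [[0.563, -0.267, 0.043], [0.59, -0.24, 0.216], [0.64, -0.218, 0.221]]
paperweight 0.74 [218.8, 262.9] 433 [[0.343, 0.101, 0.032], [0.379, 0.142, 0.037], [0.414, 0.183, 0.042]]
paperweight 0.68 [237.2, 139.8] 388 [[0.776, 0
[... 1732 characters left out ...]

scoop 0.78 [94.1, 195.0] 1073 [[0.478, 0.422, -0.001], [0.59, 0.466, 0.013], [0.652, 0.494, 0.038]]
padlock 0.63 [248.8, 252.6] 409 [[0.361, -0.029, 0.015], [0.39, 0.0, 0.024], [0.456, 0.028, 0.028]]
{'t': 0.9, 'joint_positions': array([-1.255,  0.477,  0.022,  1.555, -0.012,  1.109, -0.083]), 'joint_velocities': array([-0.   , -0.   , -0.001, -0.001,  0.001,  0.001, -0.001]), 'joint_torque': array([  0.   , -58.271,   1.533, -27.293,  -0.054,   0.01 ,   0.   ]), 'position': array([0.278, 0.615, 0.405]), 'ee_rot': array([-0.661, -3.071, -0.   ]), 'ft_force': array([-0.175, -0.328, -0.21 ]), 'wrist_torque': array([0.005, 0.014, 0.037]), 'grip_force': 0.0, 'gripper_width': 0.9994340009272202}
```

View pics/top.png

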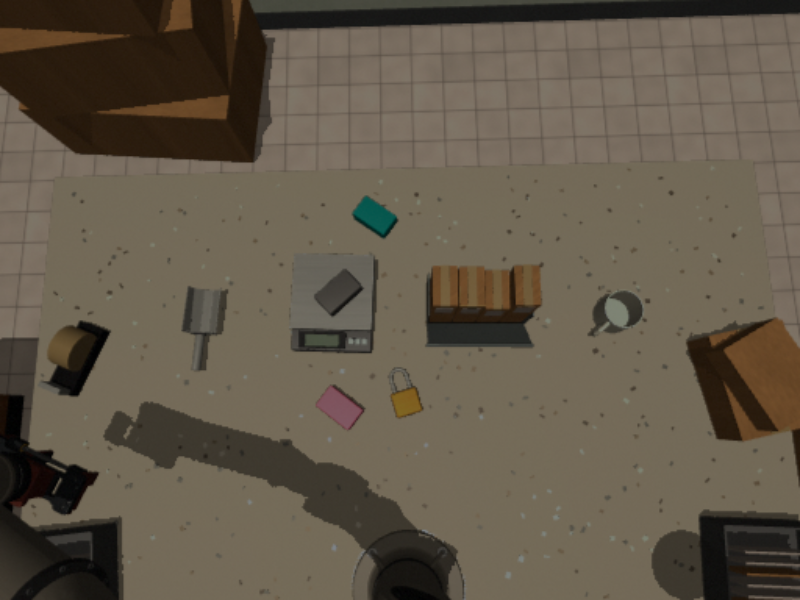

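View pics/side.png

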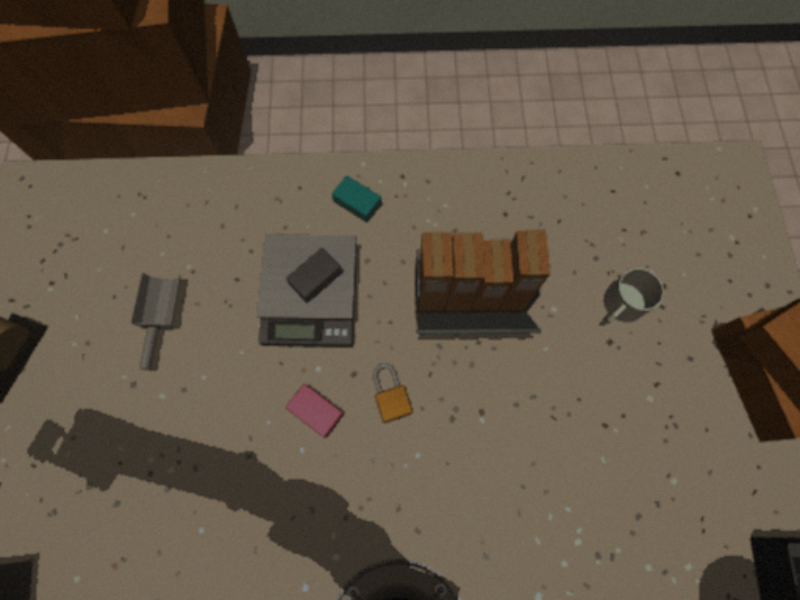

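Candidates for the paperweight (top picture): grey block (216,189) on the platform, pink (219,263), turquoise (237,140). I choose the grey one on the scale. Candidates for the carton, left to right: (281,187), (304,187), (317,192) and (336,185). Tops are at 0.21, 0.205, 0.18 and 0.216 m, so the shortest is the third at (317,192).

```bash
python3 - <<'E'
from h import *
np.set_printoptions(precision=4,suppress=True)
def rect(P,name):
    r=cv2.minAreaRect((P[:,:2]*1000).astype(np.float32)); print(name,np.round(r[0],1),np.round(r[1],1),round(r[2],1),len(P),"z",np.median(P[:,2]).round(4))
def box(W,lo,hi):
    m=np.all((W>lo)&(W<hi),-1); return W[m]
for c in ["top","side"]:
    W=np.load(c+".npz")["W"]
    rect(box(W,[.55,.08,.09],[.68,.2,.11]),c+" pw")
    rect(box(W,[.53,.06,.052],[.73,.26,.068]),c+" plat")
    for n,l,h in [("p",-.216,-.164),("b",-.164,-.111),("c",-.109,-.057),("d",-.27,-.2165)]:
        z0=.172 if n=="p" else .197
        rect(box(W,[.55,l,z0],[.68,h,z0+.027]),c+n)
    P=box(W,[.5,-.27,.084],[.52,-.05,.1]);rect(P,"rim")
    # front faces of cartons: normal yaw
    P=box(W,[.54,-.265,.11],[.57,-.06,.17]); print("face yaw",np.degrees(np.arctan(np.polyfit(P[:,1],P[:,0],1)[0])), P.mean(0),len(P))
f=np.load("top.npz")["f"]
a=cv2.resize(f[160:240,170:350],(800,356),interpolation=cv2.INTER_CUBIC);cv2.imwrite("pics/crop.png",a[:,:,::-1])
E
```

```text
top pw [624.1 140. ] [56.7 90.4] 42.8 437 z 0.0974
top plat [633.9 156.2] [182.3 173.3] 87.1 2041 z 0.0592
topp [ 604.6 -190.4] [80.8 50.1] 0.0 398 z 0.1793
topb [ 605.5 -138.9] [49.1 81.3] 88.1 433 z 0.207
topc [606.3 -84.4] [48.5 80. ] 88.8 431 z 0.212
topd [ 603.3 -242.9] [50.6 82.4] 87.2 481 z 0.2171
rim [ 507.6 -160.2] [218.2  14.9] 88.8 210 z 0.0917
face yaw 1.3410422015769492 [ 0.565  -0.1649  0.1447] 198
side pw [624.5 140.3] [56.1 92.4] 42.0 567 z 0.0982
side plat [633.5 157.3] [183.1 173.7] 87.2 2533 z 0.0604
sidep [ 604.4 -191.5] [49.5 83.9] 86.4 511 z 0.181
sideb [ 605.4 -137.3] [50.3 83.4] 88.8 577 z 0.2087
sidec [605.9 -84.7] [49.7 81.4] 87.5 587 z 0.2136
sided [ 602.3 -242.8] [50.2 83.1] 88.7 649 z 0.2187
rim [ 507.  -160.2] [ 13.7 216.9] 0.1 245 z 0.0929
face yaw 1.3291833170219287 [ 0.5646 -0.1624  0.141 ] 490
```

View pics/crop.png

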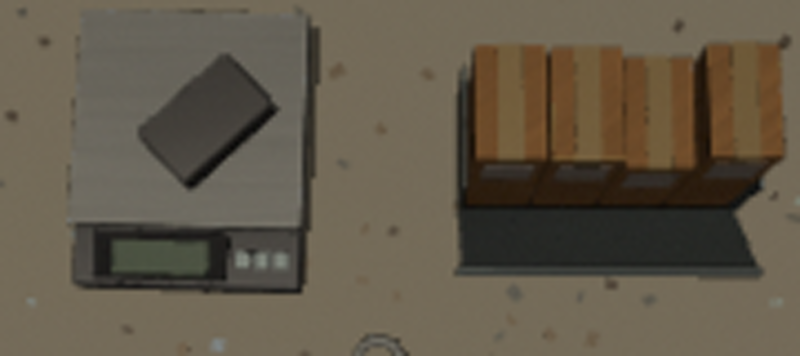

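The crop confirms it: the grey block is on the platform at crop (207,120), and the shortest carton is third in the row at crop (657,115). Next I move the arm over the paperweight.

Emit:
servo_tool --increments "22 -30 0 0 0 -0.025 1;22 -30 0 0 0 -0.025 1;22 -30 0 0 0 -0.025 1;22 -30 0 0 0 -0.025 1;22 -30 0 0 0 -0.025 1;22 -30 0 0 0 -0.025 1;22 -30 0 0 0 -0.025 1;22 -30 0 0 0 -0.025 1;22 -30 0 0 0 -0.025 1;22 -30 0 0 0 -0.025 1;22 -30 0 0 0 -0.025 1;22 -30 0 0 0 -0.025 1" --newtons 25

```text
t: 1.9
position: [0.5424, 0.2537, 0.4049]
ee_rot: [1.114, 2.937, 0.001]
ft_force: [1.0, 0.8, 0.1]
gripper_width: 1.004
grip_force: 0.0
```

Emit:
servo_tool --increments "20 -29 0 0 0 -0.026 1;20 -29 0 0 0 -0.026 1;21 -29 0 0 0 -0.026 1;21 -28 0 0 0 -0.027 1;0 0 -30 0 0 0 1;0 0 -30 0 0 0 1;0 0 -30 0 0 0 1;0 0 -10 0 0 0 1;0 0 0 0 0 0 1;0 0 0 0 0 0 1"

```text
t: 2.73
position: [0.6239, 0.1405, 0.3053]
ee_rot: [1.265, 2.876, -0.0]
ft_force: [0.7, 0.4, 0.7]
gripper_width: 0.995
grip_force: 0.0
```

Emit:
servo_tool --increments "0 0 -20 0 0 0 1;0 0 -20 0 0 0 1;0 0 -18 0 0 0 1;0 0 0 0 0 0 1;0 0 0 0 0 0 0.5;0 0 0 0 0 0 0.5;0 0 0 0 0 0 0.5;0 0 0 0 0 0 0.5;0 0 0 0 0 0 0.5;0 0 0 0 0 0 0.5" --newtons 30

```text
t: 3.57
position: [0.624, 0.1405, 0.2477]
ee_rot: [1.264, 2.875, 0.002]
ft_force: [-0.4, 0.6, 4.7]
gripper_width: 0.637
grip_force: 30.0
```

```bash
python3 -c "
from h import *
s=get_state();print(s['joint_positions'],s['position'],s['gripper_width'],s['grip_force'])"
```

```text
[-0.48831952  0.60457354  0.23416933  1.77788811 -0.18910095  0.77917743
  0.58263045] [0.6240032  0.14046356 0.24771199] 0.6371781428649947 29.95918571949005
```

Emit:
servo_tool --increments "0 0 20 0 0 0 0.5;0 0 30 0 0 0 0.5;18 22 0 0 0 0 0.5;18 22 0 0 0 0 0.5;18 22 0 0 0 0 0.5;18 23 0 0 0 0 0.5;18 23 0 0 0 0 0.5;18 23 0 0 0 0 0.5;19 23 0 0 0 0 0.5;19 22 0 0 0 0 0.5;0 0 -25 0 0 0 0.5;0 0 -25 0 0 0 0.5"

```text
t: 4.57
position: [0.77, 0.3229, 0.2462]
ee_rot: [1.261, 2.876, 0.004]
ft_force: [-0.4, 0.5, -6.3]
gripper_width: 0.638
grip_force: 30.0
```

Emit:
servo_tool --increments "0 0 -20 0 0 0 0.5;0 0 -20 0 0 0 0.5;0 0 -10 0 0 0 0.5;0 0 -6 0 0 0 0.5;0 0 -3 0 0 0 0.5;0 0 0 0 0 0 0.5"

```text
t: 5.07
position: [0.7696, 0.3203, 0.1882]
ee_rot: [-1.265, -2.876, 0.0]
ft_force: [0.7, -0.6, -4.3]
gripper_width: 0.639
grip_force: 30.0
```

Emit:
servo_tool --increments "0 0 -1 0 0 0 0.5;0 0 0 0 0 0 0.5;0 0 0 0 0 0 0.9;0 0 0 0 0 0 1;0 0 0 0 0 0 1;0 0 0 0 0 0 1;0 0 20 0 0 0 1;0 0 30 0 0 0 1;0 0 40 0 0 0 1"

```text
t: 5.82
position: [0.7685, 0.32, 0.274]
ee_rot: [-1.263, -2.872, 0.007]
ft_force: [0.8, 0.5, -1.4]
gripper_width: 0.995
grip_force: 0.0
```

```bash
python3 -c "
from h import *
s=get_state();print(s['joint_positions'],s['position'],s['ee_rot'])
p=read_camera('side');W=world(p)
for d in cut_out(p,'paperweight'):
    q=W[d['region']];q=q[~np.isnan(q[:,0])];print(d['score'],d['at'],np.percentile(q,[3,50,97],axis=0).round(3).tolist())"
```

```text
[-0.59773481  0.86990003  0.24534354  1.19643655 -0.20934561  1.10525609
  0.40052971] [0.76849392 0.32000535 0.27404749] [-1.26338166 -2.8720064   0.00695865]
0.91 [226.2, 125.7] [[0.773, 0.019, 0.008], [0.81, 0.063, 0.037], [0.855, 0.108, 0.042]]
0.59 [197.7, 262.5] [[0.339, 0.101, 0.016], [0.377, 0.143, 0.038], [0.416, 0.185, 0.042]]
0.57 [145.9, 146.6] [[0.722, 0.273, 0.007], [0.75, 0.316, 0.036], [0.783, 0.359, 0.042]]
0.28 [315.5, 177.9] [[0.563, -0.213, 0.032], [0.574, -0.189, 0.179], [0.636, -0.165, 0.184]]
```

The paperweight lies flat at (0.75,0.32). Next I go behind the short carton with closed fingers.

Emit:
servo_tool --increments "0 0 38 0 0 0.06 0.5;0 -10 36 0 0 0.06 0.2;-5 -20 30 0 0 0.06 0;-5 -30 20 0 0 0.06 0;-5 -34 12 0 0 0.06 0;-5 -36 5 0 0 0.06 0;-5 -36 5 0 0 0.06 0;-5 -36 0 0 0 0.06 0;-5 -36 0 0 0 0.06 0;-5 -36 0 0 0 0.06 0;-5 -36 0 0 0 0.06 0;-5 -36 0 0 0 0.06 0"

```text
t: 6.92
position: [0.7191, -0.0275, 0.4233]
ee_rot: [0.166, 3.136, 0.0]
ft_force: [-0.6, -1.7, -1.0]
gripper_width: 0.129
grip_force: 0.0
```

Emit:
servo_tool --increments "-5 -36 0 0 0 0.06 0;-5 -36 0 0 0 0.026 0;-5 -36 0 0 0 0 0;-5 -36 0 0 0 0 0;-5 -21 0 0 0 0 0;-4 0 0 0 0 0 0;0 0 0 0 0 0 0;0 0 0 0 0 0 0"

```text
t: 7.58
position: [0.6908, -0.1897, 0.4229]
ee_rot: [0.034, 3.141, 0.002]
ft_force: [-0.8, 1.6, 1.1]
gripper_width: 0.004
grip_force: 0.0
```

```bash
python3 -c "
from h import *
s=get_state();print(s['joint_positions'],s['position'],s['ee_rot'],s['gripper_width'])
p=read_camera('side');W=world(p)
P=W[np.all((W>[.56,-.26,.165])&(W<[.66,-.1,.23]),-1)]
P=P[P[:,2]>.17]
for z0,z1 in [(.175,.185),(.2,.222)]:
    q=P[(P[:,2]>z0)&(P[:,2]<z1)];
    print(np.percentile(q,[2,98],axis=0).round(4))
    if z0>.19:
        for y in np.arange(-.265,-.1,.004): print(round(y,3),((q[:,1]>y)&(q[:,1]<y+.004)).sum(),end=' ')
"
```

```text
[ 0.08502732  0.53530588  0.14706524  1.42952763 -0.08211088  1.1820744
  1.79177465] [ 0.69082573 -0.18965     0.42294208] [3.44104168e-02 3.14056844e+00 1.58302658e-03] 0.004155371764211998
[[ 0.5642 -0.1414  0.1756]
 [ 0.5936 -0.1032  0.1847]]
[[ 0.5654 -0.147   0.2037]
 [ 0.6439 -0.1007  0.2153]]
-0.265 0 -0.261 0 -0.257 0 -0.253 0 -0.249 0 -0.245 0 -0.241 0 -0.237 0 -0.233 0 -0.229 0 -0.225 0 -0.221 0 -0.217 0 -0.213 0 -0.209 0 -0.205 0 -0.201 0 -0.197 0 -0.193 0 -0.189 0 -0.185 0 -0.181 0 -0.177 0 -0.173 0 -0.169 0 -0.165 0 -0.161 0 -0.157 2 -0.153 7 -0.149 8 -0.145 19 -0.141 33 -0.137 49 -0.133 40 -0.129 48 -0.125 42 -0.121 46 -0.117 45 -0.113 20 -0.109 43 -0.105 43 -0.101 14
```

Emit:
servo_tool --increments "0 -1 -30 0 0 0 0;0 0 -30 0 0 0 0;0 0 -26 0 0 0 0;-15 0 0 0 0 0 0;-12 0 0 0 0 0 0;-6 0 0 0 0 0 0;-6 0 0 0 0 0 0;-6 0 0 0 0 0 0;-6 1 0 0 0 0 0;-6 0 0 0 0 0 0"

```text
t: 8.47
position: [0.6336, -0.1902, 0.3373]
ee_rot: [0.034, 3.14, 0.0]
ft_force: [0.9, -0.6, 0.2]
gripper_width: 0.004
grip_force: 0.4
```

```bash
python3 -c "
from h import *
s=get_state();print(s['position'],s['ft_force'])
p=read_camera('side');cv2.imwrite('pics/tip.png',cv2.resize(p['frame'][90:270,220:440],(733,600),interpolation=cv2.INTER_CUBIC)[:,:,::-1])"
```

```text
[ 0.63363058 -0.1901536   0.3372791 ] [ 0.89669982 -0.56794648  0.20612978]
```

View pics/tip.png

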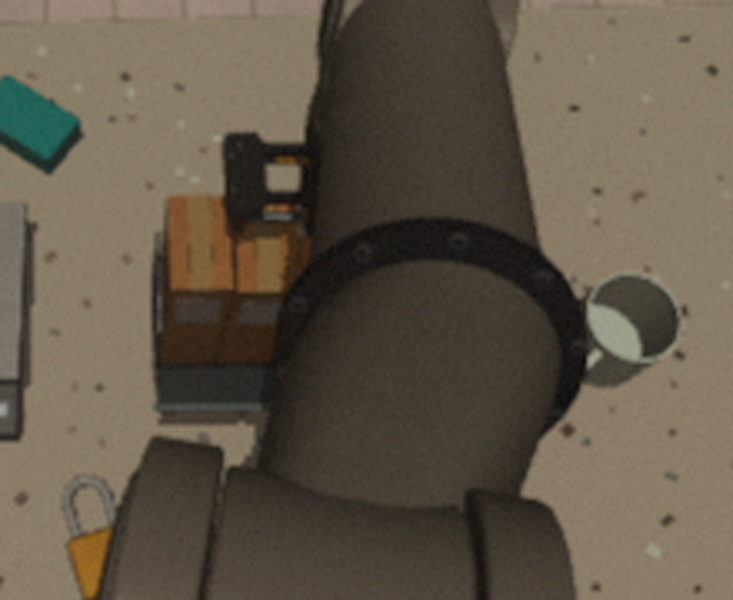

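The arm hides the carton in this view. The neighbour at crop (200,240) still stands, and there is light contact force, so I keep pushing.

Emit:
servo_tool --increments "-6 0 0 0 0 0 0;-6 0 0 0 0 0 0;-6 0 0 0 0 0 0;-6 0 0 0 0 0 0;-5 0 0 0 0 0 0"

```text
t: 8.93
position: [0.6037, -0.1908, 0.3365]
ee_rot: [-0.036, -3.141, -0.0]
ft_force: [-0.2, -0.3, 0.3]
gripper_width: 0.007
grip_force: 0.1
```

Emit:
servo_tool --increments "-4 0 0 0 0 0 0;-4 0 0 0 0 0 0;-4 0 0 0 0 0 0;-4 0 0 0 0 0 0;0 0 0 0 0 0 0"

```text
t: 9.35
position: [0.5878, -0.1909, 0.3366]
ee_rot: [-0.036, -3.141, -0.0]
ft_force: [-1.1, -0.0, -0.0]
gripper_width: 0.006
grip_force: 0.0
```

Emit:
servo_tool --increments "-3 0 0 0 0 0 0;-3 0 0 0 0 0 0;0 0 0 0 0 0 0;0 0 0 0 0 0 0"

```text
t: 9.68
position: [0.5825, -0.1907, 0.3367]
ee_rot: [0.036, 3.141, 0.0]
ft_force: [1.3, 0.2, 1.1]
gripper_width: 0.005
grip_force: 0.0
```

```bash
python3 -c "
from h import *
s=get_state();print(s['position'],s['ft_force'],s['grip_force'])
p=read_camera('wrist');cv2.imwrite('pics/w.png',p['frame'][:,:,::-1])"
```

```text
[ 0.58251071 -0.1907134   0.33668504] [1.27654274 0.19198097 1.06824792] 0.0
```

View pics/w.png

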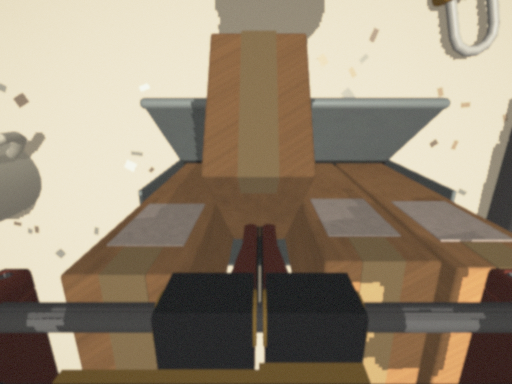

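The wrist picture shows the carton tipped, its top face around (255,100) above the apron. The fingers at (260,250) are clear and the neighbours are standing. I raise the arm and measure the lean.

Emit:
servo_tool --increments "4 0 0 0 0 0 0;0 0 25 0 0 0 0;0 0 35 0 0 0 0;0 0 35 0 0 0 0.5;0 0 10 0 0 0 1;0 0 0 0 0 0 1;0 0 0 0 0 0 1"

```text
t: 10.32
position: [0.5867, -0.1906, 0.4414]
ee_rot: [0.035, 3.141, 0.0]
ft_force: [0.6, 1.0, -0.5]
gripper_width: 0.267
grip_force: 0.0
```

```bash
cat > m.py <<'E'
from h import *
np.set_printoptions(precision=4,suppress=True)
p=read_camera('wrist');W=world(p);np.savez('w',W=W,f=p['frame'])
s=get_state();print(s['position'],s['joint_positions'],s['ft_force'])
for d in cut_out(p,'parcel')[:4]:
    q=W[d['region']];q=q[~np.isnan(q[:,0])];print(round(d['score'],2),d['at'],len(q),np.percentile(q,[3,50,97],axis=0).round(3).tolist())
V=W[np.all((W>[.44,-.235,.125])&(W<[.555,-.14,.25]),-1)]
print(len(V),np.percentile(V,[1,50,99],axis=0))
for y in [-.205,-.19,-.178]:
    Q=V[abs(V[:,1]-y)<.002]
    for x in np.arange(.45,.555,.007):
        q=Q[abs(Q[:,0]-x)<.0035]
        if len(q): print((round(x,3),round(float(q[:,2].max()),3)),end=' ')
    print()
E
python3 m.py
```

```text
[ 0.5863 -0.1905  0.4402] [ 0.0972  0.3512  0.1511  1.6694 -0.0574  1.1273  1.8122] [-0.3659 -0.9656 -0.4991]
0.97 [257.7, 120.1] 8329 [[0.469, -0.213, 0.079], [0.52, -0.189, 0.169], [0.612, -0.166, 0.194]]
6457 [[ 0.4664 -0.2133  0.1487]
 [ 0.5089 -0.1889  0.1752]
 [ 0.5533 -0.1646  0.1949]]
(np.float64(0.464), 0.15) (np.float64(0.471), 0.155) (np.float64(0.478), 0.162) (np.float64(0.485), 0.166) (np.float64(0.492), 0.171) (np.float64(0.499), 0.175) (np.float64(0.506), 0.181) (np.float64(0.513), 0.185) (np.float64(0.52), 0.191) (np.float64(0.527), 0.195) (np.float64(0.534), 0.194) (np.float64(0.541), 0.184) (np.float64(0.548), 0.176) (np.float64(0.555), 0.164) 
(np.float64(0.464), 0.152) (np.float64(0.471), 0.156) (np.float64(0.478), 0.161) (np.float64(0.485), 0.166) (np.float64(0.492), 0.17) (np.float64(0.499), 0.176) (np.float64(0.506), 0.181) (np.float64(0.513), 0.186) (np.float64(0.52), 0.191) (np.float64(0.527), 0.197) (np.float64(0.534), 0.195) (np.float64(0.541), 0.185) (np.float64(0.548), 0.176) (np.float64(0.555), 0.166) 
(np.float64(0.464), 0.151) (np.float64(0.471), 0.155) (np.float64(0.478), 0.16) (np.float64(0.485), 0.165) (np.float64(0.492), 0.17) (np.float64(0.499), 0.176) (np.float64(0.506), 0.18) (np.float64(0.513), 0.186) (np.float64(0.52), 0.19) (np.float64(0.527), 0.196) (np.float64(0.534), 0.195) (np.float64(0.541), 0.186) (np.float64(0.548), 0.175) (np.float64(0.555), 0.166)
```

The carton leans 35.5° (0.62 rad), on its own. I approach with a partial tilt (0.35 rad) to stay within the joint ranges.

Emit:
servo_tool --increments "-20 0 0 0 -0.04 0 1;-20 0 0 0 -0.05 0 1;-20 0 0 0 -0.06 0 1;-20 1 0 0 -0.06 0 1;-20 1 -10 0 -0.07 0 1;-22 0 -25 0 -0.07 0 1;0 0 0 0 0 0 1;0 0 0 0 0 0 1"

```text
t: 11.08
position: [0.462, -0.1884, 0.4036]
ee_rot: [0.034, 2.8, 0.008]
ft_force: [0.4, -0.8, 0.3]
gripper_width: 0.965
grip_force: 0.0
```

```bash
python3 m.py|head -3; python3 -c "
from h import *
s=get_state();print(Ro.from_rotvec(s['ee_rot']).as_matrix(),s['gripper_width'])"
```

```text
[ 0.4644 -0.1886  0.4057] [ 0.1811  0.1157  0.1198  2.0783 -0.196   0.6253  1.9858] [ 0.6096 -0.0601  0.414 ]
0.71 [254.8, 155.8] 7475 [[0.468, -0.212, 0.149], [0.498, -0.189, 0.171], [0.528, -0.165, 0.193]]
0.19 [435.6, 29.2] 1173 [[0.418, -0.022, 0.001], [0.441, 0.01, 0.016], [0.462, 0.032, 0.021]]
[[-9.39448504e-01  2.10997480e-02  3.42039923e-01]
 [ 2.25051299e-02  9.99746718e-01  1.40354391e-04]
 [-3.41950329e-01  7.82950862e-03 -9.39685411e-01]] 0.9967165399044983
```

Emit:
servo_tool --increments "0 0 -30 0 0 0 1;0 0 -30 0 0 0 1;0 0 -25 0 0 0 1;0 0 -16 0 0 0 1;0 0 -10 0 0 0 1;0 0 0 0 0 0 1;0 0 0 0 0 0 0.4;0 0 0 0 0 0 0.4;0 0 0 0 0 0 0.4;0 0 0 0 0 0 0.4;0 0 0 0 0 0 0.4;0 0 0 0 0 0 0.4" --newtons 25

```text
t: 12.18
position: [0.4647, -0.1887, 0.2962]
ee_rot: [0.032, 2.79, 0.005]
ft_force: [-0.5, -0.3, 0.5]
gripper_width: 0.582
grip_force: 0.2
```

```bash
python3 m.py|head -2
```

```text
[ 0.4647 -0.1888  0.2961] [ 0.2427  0.282   0.057   2.1804 -0.3328  0.3606  2.1359] [0.8181 0.3619 1.3005]
0.72 [255.7, 256.2] 17485 [[0.467, -0.211, 0.149], [0.492, -0.188, 0.167], [0.529, -0.165, 0.194]]
```

Emit:
servo_tool --increments "0 0 0 0 0 0 0.4;0 0 0 0 0 0 0.4;0 0 0 0 0 0 0.4;0 0 5 0 0 0 0.4;0 0 10 0 0 0 0.4;0 0 15 0 0 0 0.4"

```text
t: 12.78
position: [0.4636, -0.1884, 0.3249]
ee_rot: [0.032, 2.796, 0.007]
ft_force: [0.5, 0.4, -1.8]
gripper_width: 0.566
grip_force: 25.0
```

```bash
python3 m.py|head -2; python3 -c "
from h import *
s=get_state();print(s['gripper_width'],s['grip_force'],s['wrist_torque'])"
```

```text
[ 0.4648 -0.189   0.3283] [ 0.2113  0.2276  0.0921  2.1564 -0.29    0.437   2.0884] [ 1.2588 -0.934  -0.7522]
0.63 [256.6, 258.3] 17585 [[0.465, -0.211, 0.178], [0.49, -0.187, 0.196], [0.527, -0.164, 0.222]]
0.5671838938356958 24.98249888420105 [ 0.01736966  0.540576   -0.02139585]
```

Emit:
servo_tool --increments "0 0 16 0 0 0 0.4;0 0 20 0 0 0 0.4;0 0 20 0 0 0 0.4;0 0 20 0 0 0 0.4;0 0 20 0 0 0 0.4;0 0 20 0 0 0 0.4;0 0 20 0 0 0 0.4;0 0 20 0 0 0 0.4;0 0 20 0 0 0 0.4;0 0 16 0 0 0 0.4;0 0 10 0 0 0 0.4;0 0 0 0 0 0 0.4" --newtons 35

```text
t: 13.88
position: [0.4648, -0.1888, 0.5294]
ee_rot: [0.031, 2.788, 0.005]
ft_force: [0.1, -0.3, -1.7]
gripper_width: 0.564
grip_force: 35.0
```

```bash
python3 - <<'E'
from h import *
np.set_printoptions(precision=4,suppress=True)
s=get_state();print(s['position'],s['joint_positions'],s['gripper_width'])
p=read_camera('wrist');W=world(p)
d=cut_out(p,'parcel')[0];q=W[d['region']];q=q[~np.isnan(q[:,0])];print(d['score'],d['at'],np.percentile(q,[3,50,97],axis=0))
m=q[(abs(q[:,1]+.188)<.015)];print('slope deg',np.degrees(np.arctan(np.polyfit(m[:,0],m[:,2],1)[0])))
E
```

```text
[ 0.4648 -0.1888  0.5294] [ 0.152  -0.0037  0.1402  1.9092 -0.1261  0.9006  1.9021] 0.5635890830221569
0.78 [257.3, 256.7] [[ 0.4678 -0.2112  0.3823]
 [ 0.4924 -0.1881  0.4003]
 [ 0.529  -0.165   0.4269]]
slope deg 35.88463740749528
```

Emit:
servo_tool --increments "5 10 0 0 0.04 0 0.4;5 20 0 0 0.05 0 0.4;5 25 0 0 0.05 0 0.4;5 28 0 0 0.055 0 0.4;5 28 0 0 0.055 0 0.4;10 28 0 0 0.055 0 0.4;20 28 0 0 0.055 0 0.4;25 28 0 0 0.055 0 0.4;25 28 0 0 0.055 0 0.4;25 28 0 0 0.055 0 0.4;25 25 0 0 0.05 0 0.4;20 22 0 0 0.05 0 0.4"

```text
t: 14.98
position: [0.641, 0.1115, 0.5251]
ee_rot: [-0.03, -2.862, 0.005]
ft_force: [0.7, -0.3, -3.1]
gripper_width: 0.568
grip_force: 35.0
```

Emit:
servo_tool --increments "18 20 -10 0 0 0 0.4;14 16 -20 0 0 0 0.4;7 11 -30 0 0 0 0.4;0 0 -30 0 0 0 0.4;0 0 -30 0 0 0 0.4;0 0 -20 0 0 0 0.4;0 0 0 0 0 0 0.4;0 0 0 0 0 0 0.4"

```text
t: 15.65
position: [0.6782, 0.1562, 0.3853]
ee_rot: [-0.033, -2.862, 0.006]
ft_force: [-0.2, 0.3, -1.6]
gripper_width: 0.567
grip_force: 35.0
```

```bash
cat > q.py <<'E'
from h import *
np.set_printoptions(precision=4,suppress=True)
s=get_state();print(s['position'],s['joint_positions'],s['gripper_width'],s['ft_force'],s['ee_rot'])
for c in ['wrist','side','top']:
    p=read_camera(c);W=world(p)
    ds=cut_out(p,'parcel')
    for d in ds[:3]:
        q=W[d['region']];q=q[~np.isnan(q[:,0])];
        if len(q)<50: continue
        md=np.median(q,axis=0)
        if abs(md[1]-.157)>.1: continue
        print(c,d['score'],d['at'],len(q),np.percentile(q,[3,50,97],axis=0).round(4).tolist())
        if c=='wrist':
            t=q[(q[:,2]>md[2]-.006)&(q[:,2]<md[2]+.006)]
            A=np.c_[t[:,:2],np.ones(len(t))];print('plane tilt dz/dx dz/dy',np.linalg.lstsq(A,t[:,2],rcond=None)[0],cv2.minAreaRect((t[:,:2]*1000).astype(np.float32)))
    cv2.imwrite(f'pics/{c}_q.png',p['frame'][:,:,::-1])
E
python3 q.py
```

```text
[0.6782 0.1562 0.3853] [-0.2425  0.6043 -0.0878  1.4021 -0.037   1.4028  1.2375] 0.5665866456808321 [-0.1602  0.3493 -1.6491] [-0.0328 -2.8622  0.006 ]
wrist 0.84 [259.5, 257.9] 17558 [[0.5932, 0.1337, 0.2633], [0.624, 0.1569, 0.2646], [0.6691, 0.18, 0.2659]]
plane tilt dz/dx dz/dy [-0.004  -0.0077  0.2683] ((631.9612426757812, 156.762939453125), (50.33213424682617, 81.25263214111328), 88.73316192626953)
```

Emit:
servo_tool --increments "1 0 -12 0 0 0 0.4;0 0 -10 0 0 0 0.4;0 0 -6 0 0 0 0.4;0 0 -3 0 0 0 0.4;0 0 -2 0 0 0 0.4;0 0 0 0 0 0 0.4"

```text
t: 16.45
position: [0.6795, 0.1563, 0.3539]
ee_rot: [-0.033, -2.865, 0.005]
ft_force: [0.6, 0.4, -2.2]
gripper_width: 0.571
grip_force: 35.0
```

Emit:
servo_tool --increments "0 0 -1 0 0 0 0.4;0 0 0 0 0 0 0.4"

```text
t: 16.62
position: [0.6797, 0.1564, 0.3539]
ee_rot: [-0.033, -2.867, 0.004]
ft_force: [-0.3, 0.3, -3.0]
gripper_width: 0.565
grip_force: 35.0
```

Emit:
servo_tool --increments "0 0 -1 0 0 0 0.4;0 0 0 0 0 0 0.4"

```text
t: 16.78
position: [0.6796, 0.1563, 0.3528]
ee_rot: [-0.033, -2.867, 0.004]
ft_force: [0.0, 0.6, -3.5]
gripper_width: 0.569
grip_force: 35.0
```

Emit:
servo_tool --increments "0 0 -1 0 0 0 0.4;0 0 0 0 0 0 0.4;0 0 0 0 0 0 0.4"

```text
t: 17.03
position: [0.6796, 0.1563, 0.3518]
ee_rot: [-0.033, -2.867, 0.004]
ft_force: [-0.0, -0.1, -2.4]
gripper_width: 0.569
grip_force: 35.0
```

Emit:
servo_tool --increments "0 0 -1 0 0 0 0.4;0 0 0 0 0 0 0.4;0 0 0 0 0 0 0.4"

```text
t: 17.28
position: [0.6797, 0.1562, 0.3517]
ee_rot: [-0.033, -2.867, 0.004]
ft_force: [-1.3, -1.4, 4.8]
gripper_width: 0.567
grip_force: 35.0
```

Emit:
servo_tool --increments "0 0 -1 0 0 0 0.4;0 0 0 0 0 0 0.4;0 0 0 0 0 0 0.4"

```text
t: 17.53
position: [0.6797, 0.1561, 0.3516]
ee_rot: [-0.033, -2.867, 0.004]
ft_force: [-1.6, -0.8, 10.9]
gripper_width: 0.565
grip_force: 35.0
```

Emit:
servo_tool --increments "0 0 1 0 0 0 0.4;0 0 0 0 0 0 0.6;0 0 0 0 0 0 0.8;0 0 0 0 0 0 1;0 0 0 0 0 0 1;0 0 0 0 0 0 1;0 0 0 0 0 0 1;0 0 0 0 0 0 1;3 0 10 0 0 0 1;5 0 19 0 0 0 1;8 0 30 0 0 0 1;8 0 30 0 0 0 1"

```text
t: 18.53
position: [0.7037, 0.1562, 0.4409]
ee_rot: [-0.033, -2.865, 0.005]
ft_force: [0.1, 0.5, 0.5]
gripper_width: 0.999
grip_force: 0.0
```

Emit:
servo_tool --increments "8 0 30 0 0 0 1;8 0 30 0 0 0 1;15 0 30 0 -0.05 0 1;0 0 0 0 0 0 1;0 0 0 0 0 0 1;0 0 0 0 0 0 1"

```text
t: 19.03
position: [0.7344, 0.1563, 0.5293]
ee_rot: [-0.033, -2.915, 0.004]
ft_force: [0.1, -0.2, -0.9]
gripper_width: 1.001
grip_force: 0.0
```

```bash
python3 q.py; python3 - <<'E'
from h import *
for c in ['top','side']:
    p=read_camera(c);W=world(p)
    for n in ['paperweight','tall_a','mug','scoop','padlock']:
        for d in cut_out(p,n)[:4]:
            q=W[d["region"]];q=q[~np.isnan(q[:,0])]
            print(c,n,round(d["score"],2),d["at"],np.percentile(q,[3,50,97],axis=0).round(3).tolist())
E
```

```text
[0.7344 0.1563 0.5293] [-0.2471  0.6155 -0.0624  1.0606 -0.0308  1.6823  1.246 ] 1.0014995151036286 [ 0.1335 -0.2336 -0.9   ] [-0.0331 -2.9154  0.0039]
wrist 0.77 [254.4, 151.9] 3872 [[0.5956, 0.133, 0.2292], [0.6327, 0.1562, 0.2306], [0.6705, 0.1795, 0.232]]
plane tilt dz/dx dz/dy [-0.0009 -0.0007  0.2313] ((633.1041870117188, 156.17501831054688), (49.26515579223633, 80.51789093017578), 88.78092956542969)
top paperweight 0.84 [165.5, 154.4] [[0.725, 0.302, 0.0], [0.758, 0.328, 0.037], [0.801, 0.363, 0.042]]
top paperweight 0.81 [237.7, 137.9] [[0.776, 0.019, 0.017], [0.813, 0.062, 0.036], [0.852, 0.103, 0.041]]
top paperweight 0.3 [280.3, 188.0] [[0.566, -0.108, 0.043], [0.593, -0.083, 0.211], [0.643, -0.06, 0.215]]
top tall_a 0.7 [282.3, 189.2] [[0.566, -0.109, 0.041], [0.592, -0.082, 0.211], [0.644, -0.057, 0.215]]
top tall_a 0.7 [333.9, 189.2] [[0.563, -0.267, 0.018], [0.594, -0.233, 0.213], [0.641, -0.218, 0.221]]
top tall_a 0.67 [301.6, 187.9] [[0.565, -0.161, 0.023], [0.589, -0.136, 0.206], [0.642, -0.111, 0.212]]
top mug 0.59 [394.1, 201.8] [[0.535, -0.515, 0.0], [0.577, -0.4
[... 261 characters left out ...]
, 254.4] [[0.363, -0.029, 0.002], [0.397, -0.002, 0.022], [0.456, 0.029, 0.027]]
side paperweight 0.6 [233.9, 129.7] [[0.77, 0.014, 0.004], [0.796, 0.037, 0.037], [0.826, 0.057, 0.042]]
side paperweight 0.56 [140.7, 146.4] [[0.721, 0.31, 0.012], [0.749, 0.333, 0.038], [0.782, 0.36, 0.042]]
side tall_a 0.83 [336.5, 172.7] [[0.562, -0.265, 0.028], [0.585, -0.232, 0.195], [0.639, -0.217, 0.221]]
side tall_a 0.68 [277.9, 172.5] [[0.566, -0.105, 0.032], [0.578, -0.082, 0.212], [0.64, -0.059, 0.216]]
side mug 0.96 [404.1, 185.5] [[0.533, -0.514, 0.003], [0.578, -0.481, 0.046], [0.614, -0.427, 0.087]]
side scoop 0.84 [96.2, 191.8] [[0.476, 0.423, -0.0], [0.589, 0.466, 0.014], [0.652, 0.495, 0.038]]
```

View pics/side_q.png

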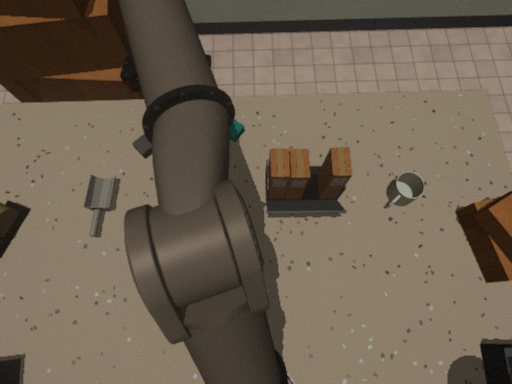

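The side picture shows the three tall cartons standing (280,172; 299,172; 336,172), with the mug (408,187) and scoop (98,205) where they were. By the wrist camera, the carton stands upright at (0.633,0.156) with its top at 0.231. The numbers agree, so I hand in.

```bash
python3 -c "
from h import *
print(hand_in())"
```

```text
the job is handed in; nothing more can be done
None
```

I handed the job in at about 20 s of the 69 s limit: the shortest carton stands upright within about 1 mm of the platform's middle, the paperweight lies flat on the counter, and the tall cartons, mug, scoop and padlock measured where they started; the hand-in call gave no verdict.

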